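Mount the tube-holder carriage on the dovetail rail and clamp it

ROBOT

A 6-joint arm with a two-finger parallel gripper is mounted at the origin on a cart in front of the work surface, level with it; the furniture and walls round the work are solid. World frame = base frame: x ahead of the robot, y to its left, z up, the work surface at z = 0. Lengths are in m, angles in rad, forces in N, time in s.
With the tool pointing down it reaches from about 0.275 to 0.75 m from the base axis. Payload 10.2 kg.
Tool frame: the origin (TCP) lies midway between the tips of the shut fingers; the grasp point (between the pads) lies 19 mm behind it (env.hold_point_z is the distance from the TCP to the grasp point, in m); z points along the fingers, y is the line along which they close (so a half turn about z gives the same grasp; the last joint's range is limited). The gripper opens to 85 mm and grips with 20 to 120 N. Pads are 22 mm wide; open, the fingers measure 114 mm over their backs; the gripper's body (76 mm by 85 mm) begins 54 mm behind the grasp point. The pads swing forward as they close: fully open they stand 13 mm farther back than shut.
Start: joints at [-1.527, 0.313, 1.498, -0, 1.331, -0.223], TCP at [0.138, -0.506, 0.231] pointing down, gripper open.
Joint ranges: [-2.94, 2.94], [-0.97, 2.17], [0.19, 2.56], [-1.23, 4.37], [0.02, 3.11], [-2.88, 2.88]. Speed limits (rad/s): [2.39, 2.39, 3.01, 3.14, 3.14, 3.14].

INTERFACE

Orientations are given as a unit quaternion [x, y, z, w].
In Python, from bench import env, kinematics, monitor, eyes, job gives the robot as it stands. The module is installed in compiled form; this text tells all that it offers. Calls block until the motion is done:
- env.reach(position, orientation): joint-space move of the TCP to a pose.
- env.movel(position, velocity=0.15, frame=None, guard=None): straight line of the TCP; frame=None keeps the orientation; velocity is the mean speed in m/s. With guard (N) it stops when the force on the tool has changed by that much, and returns True; else False.
- env.set_joints(angles): joint-space move.
- env.release() and env.close_gripper(effort=None): open the fingers fully, or close them until they stop; effort is the grip in N (None keeps the last).
- env.hold(seconds).
- kinematics.ik(position, orientation): joint angles nearest the present ones, or None.
- monitor.sense(): the state.
- eyes.grab_frame(name): name is "scene" or "side" or "wrist"; returns a dict with "frame" (384x512x3 uint8, red, green, blue), "mtx" (3x3 intrinsics, pixels), "view" (4x4, takes a point from world to camera coordinates). Camera axes: x right, y down, z forward; pixel columns grow to the right and rows downward; lengths in m; the calibration is good to about 2 mm. The wrist camera is an equidistant fisheye: a pixel r from the principal point sees the ray r / f radians off the axis. A picture is of the moment at which its call begins. There is no depth.
A pose or a line that the arm cannot do raises env.MotionError and nothing moves.
- job.hand_in(): hands the job in; it is judged then, once.
The state is a dict: "clock": time; "joints": joint angles; "qvel": joint speeds; "joint_efforts": joint torques, N m; "position": TCP position; "ee_rot": TCP orientation; "contact_force": force on the tool from outside, world axes, zero at the start; "ft_torque": the same for the moment, N m; "finger_gap": opening from 0.0 (shut) to 1.0 (fully open); "gripper_force": force on a finger pad.
Only numpy, scipy, OpenCV 4.12 (cv2) and the standard library are available. Lean on these libraries where they do the work, as an engineer would, in place of code of your own. Each camera call takes 0.05 s, during which the arm holds its last target. There are 200 camera calls.

TASK

Slide the tube-holder carriage onto the dovetail rail from the rail's open, tapered end and push it all the way home against the stop block. Then turn its side clamp knob clockwise until it is firmly tight, so that the carriage stays clamped against the stop, and let go. Leave the squeeze bottle, the jar and the tape roll where they stand.

Things in the scene. Friction and masses are not known exactly. Their poses are not given: they have to be found in the camera images.
- holder (a point): Centre of the open-topped square black tube holder (28 x 28 mm, 45 mm tall) on the loose carriage: where to grip it. 49.5 mm above the carriage's underside, 22.5 mm above its deck. Axes: x along the channel, y towards the knob, z up. Seated on the rail and against the stop it is 32.5 mm above the rail's top and 30 mm before the stop's face.
- carriage: The loose aluminium carriage, 0.3 to 0.5 kg. Origin: centre of its underside, axes as holder. Deck 60 (x) x 64 (y) x 10 mm, top at 27 mm; below it a dovetail channel along x, open at both ends. At the start it stands on the worktop, x within 0.8 rad of the rail's x. On the rail it has 1.5 mm play to each side until clamped and slides with a few N.
- knob_grip (a point): Centre of the clamp knob's black bar grip, on its upright axis: bar 36 mm long (its own x), 10 mm thick (y), 20 mm tall (z). It stands on an ear of the carriage, 60 mm from the holder's centre towards the carriage's +y, 51 mm above the carriage's underside; 24 mm below it is the ear's top, 13 mm below it a 24 mm wide collar.
- knob (a joint): Turn of the clamp knob, rad; grows clockwise seen from above, which tightens (jaw moves in 1.8 mm per rad). It starts at 0 to 0.4 and stays where it is left. On the rail it runs at about 0.08 N m until the jaw bites at about 1.7, then gets harder (about 0.2 N m at 2.5), and its screw ends firmly at 2.6; let go there, it eases back a little and holds.
- jaw: The moving steel clamp jaw on the knob side of the carriage's channel, 40 mm long, mostly hidden under the deck. Origin at the carriage's underside, under the holder's centre when loose; axes as the carriage. It presses on the rail's flank when the knob is tight.
- rail: The fixed dovetail rail, aluminium on a dark steel foot plate 170 (x) x 90 x 8 mm; origin: centre of the plate's underside, x along the rail towards its stop block, z up. Dovetail 38 mm wide, 22 mm at its neck, 16 mm high, its top 34 mm above the worktop.
- rail_entry (a point): Top centre of the rail's open end, where the carriage goes on; axes as rail. The 16 mm next to this end are a tapered lead-in, narrowing by about 4 mm on each side and 2 mm at the top; this point is at the height of the full rail's top.
- rail_stop (a point): Where the rail's top meets the face of the dark stop block at its other end, 155 mm from rail_entry along x; axes as rail (x points into the stop). The block is 50 mm wide and rises 8 mm above the rail's top, lower than the deck of a seated carriage.
- bottle: Bystander: squeeze bottle with pointed cap, 46 mm wide, 106 mm tall; origin at the centre of its underside. Leave alone.
- jar: Bystander: squat white jar with a wide black lid, 71 mm wide, 66 mm tall; origin at the centre of its underside. Leave alone.
- tape: Bystander: roll of masking tape lying flat, 104 mm wide, 25 mm tall; origin at the centre of its underside. Leave alone.
Not all that is in view belongs to the job. What is shaped like the rail but white is not meant.

How it is judged:
By the outcome, as a careful person would: the job done as asked, in the order asked, and still so for the second after the job is handed in, with the robot touching nothing.
It also fails if it takes over 72 s, if anything falls off the work surface, if the arm or the gripper's body presses on something with over 40 N, if the wrist force passes 120 N, or if a joint passes its speed limit or range.

## Working session

There is one attempt and no reset: what is moved stays moved. The work goes in short steps, each a Python script; the robot and the scene stay as the last script left them, time stands still between calls to the robot, and variables do not carry over. Pictures are saved under pics/ and viewed, at most 10 in all, crops included, and the job is handed in when it is done.

```bash
mkdir -p pics; python3 - <<'E'
from bench import env, kinematics, monitor, eyes, job
import cv2,numpy as np,pickle
s=monitor.sense(); print(s['clock'],s['position'],s['ee_rot'],s['finger_gap'])
d={}
for n in("scene","side"):
    g=eyes.grab_frame(n); d[n]=g
    print(n,g['mtx'].tolist(),np.round(g['view'],3).tolist())
    cv2.imwrite(f'pics/{n}0.png',cv2.resize(g['frame'][:,:,::-1],(800,600),interpolation=cv2.INTER_CUBIC))
d['wrist']=eyes.grab_frame('wrist')
pickle.dump(d,open('f0.pkl','wb'))
E
```

```text
0.0 [ 0.13840366 -0.50616803  0.23072509] [ 9.91111979e-01  1.33028636e-01  5.81804963e-05 -6.50551274e-04] 0.9983779285361273
scene [[448.8860926985251, 0.0, 251.47730136747435], [0.0, 448.8860926985251, 197.65659902375424], [0.0, 0.0, 1.0]] [[0.813, -0.582, -0.011, -0.535], [-0.457, -0.628, -0.629, 0.241], [0.359, 0.517, -0.777, 1.455], [0.0, 0.0, 0.0, 1.0]]
side [[422.22090966739387, 0.0, 258.2348751508584], [0.0, 422.22090966739387, 184.90402648874763], [0.0, 0.0, 1.0]] [[-0.945, -0.325, -0.019, 0.532], [-0.13, 0.432, -0.893, 0.161], [0.299, -0.841, -0.451, 1.177], [0.0, 0.0, 0.0, 1.0]]
```

View pics/scene0.png

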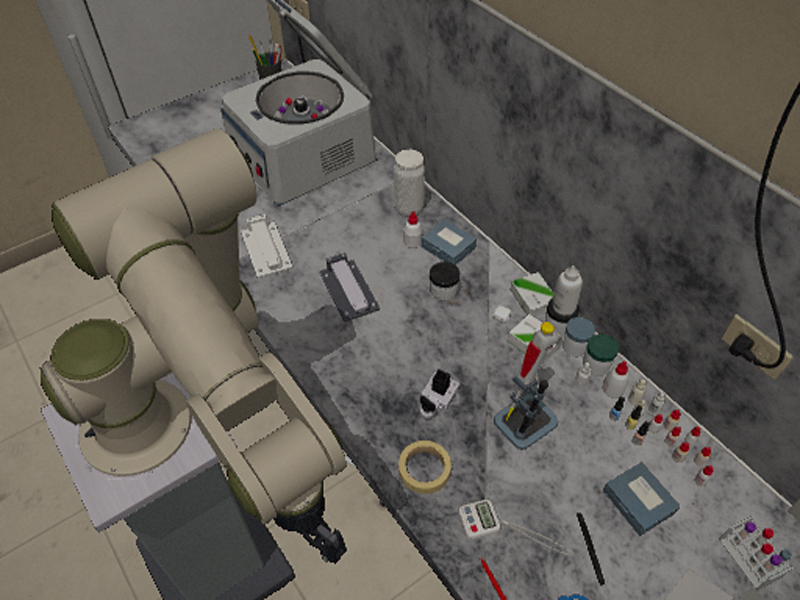

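View pics/side0.png

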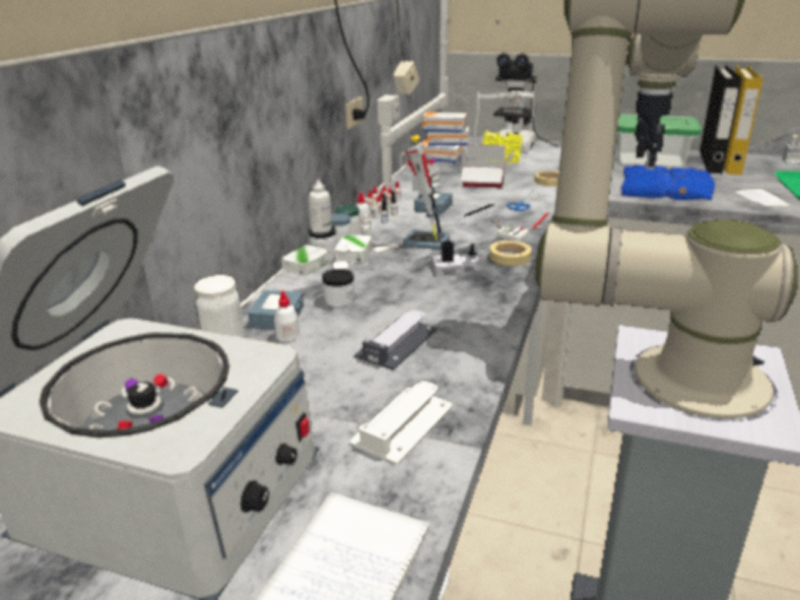

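Scene picture (800x600): the dark-plated rail is at (350,285), with its dark stop at the upper end (337,262). The white look-alike is at (265,245). The carriage is at (440,392), with the holder at (441,381) and the knob at (428,405). The rail meant is the one with the dark steel foot; the white one is excluded by the description. In the side view the rail is at (395,340) with its stop at (378,350), and the holder is at (447,250). I'll confirm with an enlarged crop and take first ray estimates.

```bash
cat > h.py <<'E'
from bench import env, kinematics, monitor, eyes, job
import cv2,numpy as np,pickle
from scipy.spatial.transform import Rotation as R
def ray(g,u,v,fish=False):
    K,V=np.array(g['mtx']),np.array(g['view'])
    x=np.array([(u-K[0,2])/K[0,0],(v-K[1,2])/K[1,1]])
    if fish:
        t=np.linalg.norm(x); d=np.r_[x/max(t,1e-9)*np.sin(t),np.cos(t)]
    else: d=np.r_[x,1]
    Rt=V[:3,:3]; return -Rt.T@V[:3,3], Rt.T@d
def onz(g,u,v,z,fish=False):
    o,d=ray(g,u,v,fish); return o+d*(z-o[2])/d[2]
def proj(g,p,fish=False):
    K,V=np.array(g['mtx']),np.array(g['view']); c=V[:3,:3]@p+V[:3,3]
    if fish:
        r=np.linalg.norm(c[:2]); t=np.arctan2(r,c[2]); x=c[:2]/r*t
    else: x=c[:2]/c[2]
    return x*K[0,0]+K[:2,2]
def down(yaw): # tool z down, tool y (closing line) along world yaw direction
    y=np.array([np.cos(yaw),np.sin(yaw),0]); z=np.array([0,0,-1.]); x=np.cross(y,z)
    return R.from_matrix(np.c_[x,y,z]).as_quat()
E
python3 - <<'E'
from h import *
d=pickle.load(open('f0.pkl','rb')); g=d['scene']; k=.64
for n,u,v,z in [('plate',350,288,.008),('railA',335,263,.034),('railB',362,310,.034),('holdertop',441,377,.072),('knobtop',428,402,.061),('tape',425,466,.0125),('jar',445,283,.033),('bottle',413,244,.0)]:
    print(n,onz(g,u*k,v*k,z).round(3))
f=g['frame'][:,:,::-1]
a=cv2.resize(f[150:215,195:260],(400,400),interpolation=cv2.INTER_CUBIC)
b=cv2.resize(f[225:275,255:305],(400,400),interpolation=cv2.INTER_CUBIC)
cv2.imwrite('pics/crop1.png',np.hstack([a,b]))
E
```

```text
plate [0.564 0.044 0.008]
railA [0.567 0.113 0.034]
railB [ 0.538 -0.047  0.034]
holdertop [ 0.555 -0.315  0.072]
knobtop [ 0.501 -0.341  0.061]
tape [ 0.427 -0.431  0.012]
jar [ 0.742 -0.093  0.033]
bottle [0.777 0.079 0.   ]
```

View pics/crop1.png

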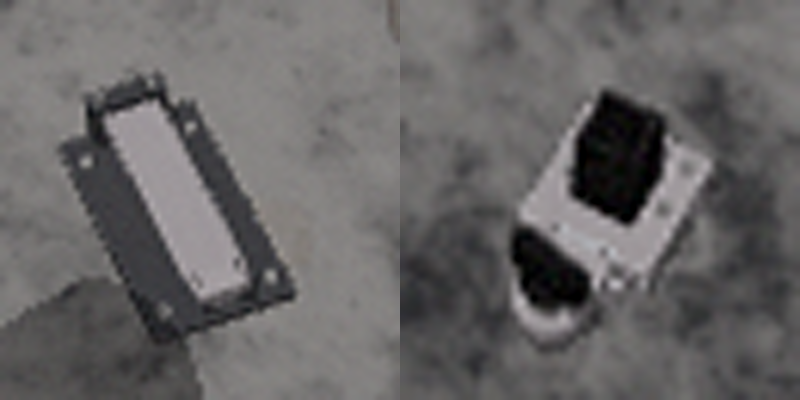

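The crops show the rail with its stop block at the upper left (about (125,95) in the crop) and its tapered end at the lower right (225,290). In the other crop are the carriage with the black holder (615,155) and the knob bar (550,265), which lies roughly along the carriage's x. The sizes and the ~0.63 rad angle fit, so I'm moving for a closer look with the wrist camera.

```bash
python3 - <<'E'
from h import *
def shot(n):
    g=eyes.grab_frame('wrist'); pickle.dump(g,open(n+'.pkl','wb')); cv2.imwrite(f'pics/{n}.png',cv2.resize(g['frame'][:,:,::-1],(800,600),interpolation=cv2.INTER_CUBIC)); return g
for n,p,y in [('wr',(.55,.02,.26),80),('wc',(.545,-.325,.22),116)]:
    q=min([down(np.radians(y)),down(np.radians(y+180))],key=lambda q: abs((lambda j:9 if j is None else j[5])(kinematics.ik(p,q))))
    env.reach(p,q); g=shot(n); s=monitor.sense()
    print(s['clock'],s['position'],s['joints'].round(2) if hasattr(s['joints'],'round') else s['joints'],np.array(g['mtx']).round(1).tolist(),(-np.array(g['view'])[:3,:3].T@np.array(g['view'])[:3,3]).round(3))
E
```

```text
2.5833 [0.55002606 0.01934513 0.25994482] [-0.18  0.35  1.37 -0.    1.42  1.57] [[297.3, 0.0, 260.2], [0.0, 297.3, 193.6], [0.0, 0.0, 1.0]] [0.616 0.006 0.403]
3.9417 [ 0.54543294 -0.32403984  0.22033406] [-0.72  0.57  1.15  0.    1.43  0.4 ] [[297.3, 0.0, 260.2], [0.0, 297.3, 193.6], [0.0, 0.0, 1.0]] [ 0.606 -0.296  0.363]
```

View pics/wr.png

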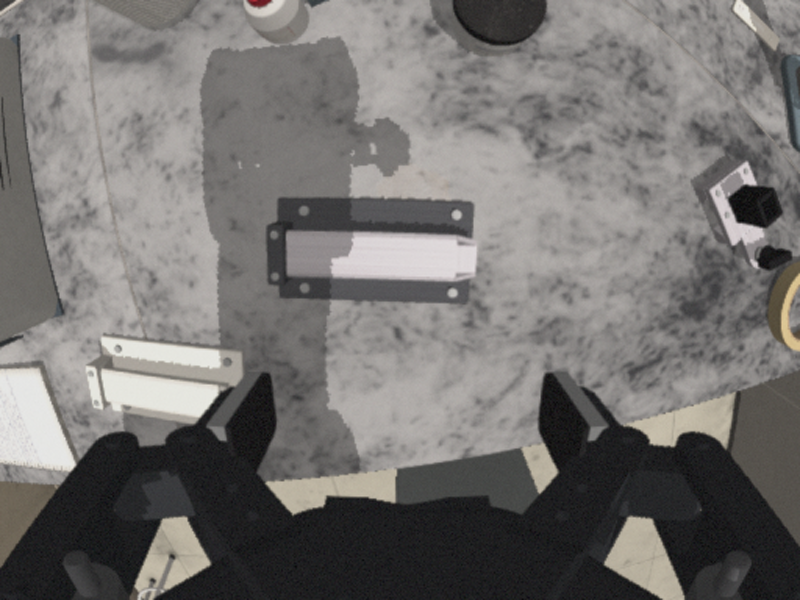

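View pics/wc.png

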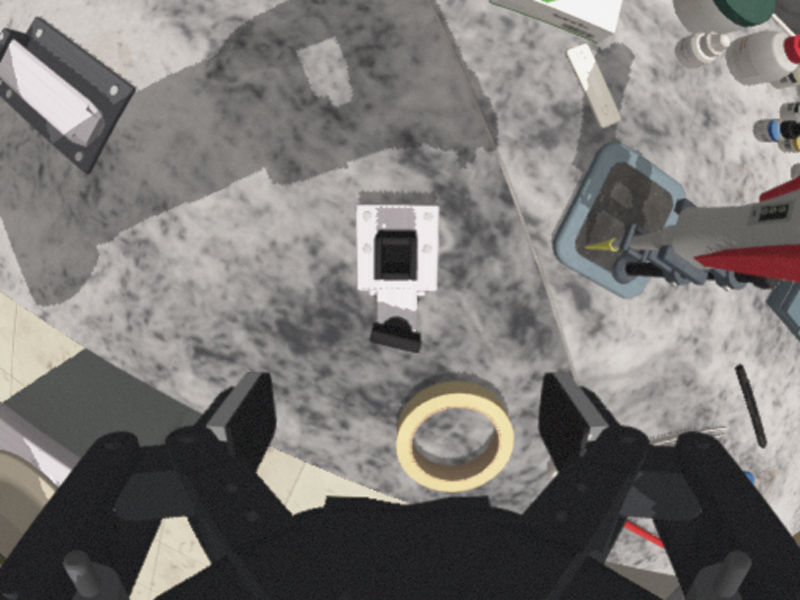

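The rail view has the stop block at left (277,253), the tapered end at right (475,260), and the white decoy at lower left. The carriage view has the holder at (396,255), the deck spanning (358–438, 206–291), and the knob bar at (396,338), turned about 0.2 rad clockwise. Next I'm fitting edges for exact poses.

```bash
cat > meas.py <<'E'
from h import *
def edges(img,axis,rng,lo,hi,rise):
    "sub-pixel strongest edge in [lo,hi] per scan line; axis 'c': per column, 'r': per row"
    out=[]
    for i in rng:
        l=(img[:,i] if axis=='c' else img[i]).astype(float)
        d=np.diff(l)*(1 if rise else -1); s=d[lo:hi]; k=lo+int(s.argmax())
        w=np.clip(d[k-1:k+2],0,None); e=(w*np.arange(k-1,k+2)).sum()/w.sum()+.5
        out.append((i,e) if axis=='c' else (e,i))
    return np.array(out)
def line(P):
    vx,vy,x,y=cv2.fitLine(P[:,:2].astype(np.float32),cv2.DIST_HUBER,0,.0005,.001).ravel(); return np.array([x,y]),np.array([vx,vy])
W=lambda g,P,z: np.array([onz(g,u,v,z,True) for u,v in P])
E
python3 - <<'E'
from meas import *
g=pickle.load(open('wr.pkl','rb')); im=cv2.cvtColor(g['frame'],cv2.COLOR_RGB2GRAY)
T=W(g,edges(im,'c',range(195,285),143,155,True),.034); B=W(g,edges(im,'c',range(195,285),172,184,False),.034)
(a,ta),(b,tb)=line(T),line(B)
for t in(ta,tb): t*=np.sign(t[1])
print('rail yaw',np.degrees(np.arctan2(ta[1],ta[0])),np.degrees(np.arctan2(tb[1],tb[0])))
t=ta+tb; t/=np.linalg.norm(t); n=np.array([-t[1],t[0]]); print('width',(b-a)@n)
c=(a+n*(b-a)@n/2)
S=W(g,edges(im,'r',range(152,174),176,190,True),.034)[:,:2]; E=W(g,edges(im,'r',range(157,172),298,310,False),.034)[:,:2]
ss,se=np.median((S-c)@t),np.median((E-c)@t); stop=c+t*ss; print('stop',stop,'entry',c+t*se,'len',ss-se)
g=pickle.load(open('wc.pkl','rb')); im=cv2.cvtColor(g['frame'],cv2.COLOR_RGB2GRAY)
L=W(g,edges(im,'r',range(140,184),222,236,True),.027); Rr=W(g,edges(im,'r',range(136,182),272,288,False),.027)
(a,ta),(b,tb)=line(L),line(Rr)
for q in(ta,tb): q*=-np.sign(q[1])   # towards knob (-y)
print('car y yaw',np.degrees(np.arctan2(ta[1],ta[0])),np.degrees(np.arctan2(tb[1],tb[0])),'w',abs((b-a)@np.array([-ta[1],ta[0]])))
U=W(g,edges(im,'c',list(range(231,238))+list(range(270,277)),126,140,True),.027); D=W(g,edges(im,'c',list(range(231,240))+list(range(272,278)),178,192,False),.027)
print('deck mid from edges y:',(line(D)[0]-line(U)[0])@(ta+tb)/2)
y=(ta+tb);y/=np.linalg.norm(y);x=np.array([y[1],-y[0]])
ctr=x*((a+b)/2@x)+y*((line(D)[0]+line(U)[0])/2@y); print('deck centre',ctr)
m=((im<60)*255).astype(np.uint8)
def blob(r0,r1,c0,c1,z):
    k=np.zeros_like(m);k[r0:r1,c0:c1]=m[r0:r1,c0:c1]; cs=max(cv2.findContours(k,0,1)[0],key=cv2.contourArea)
    P=W(g,cs[:,0,:].astype(float),z)[:,:2].astype(np.float32); return cv2.minAreaRect(P)
print('holder',blob(140,182,235,272,.072)); print('knob',blob(200,228,230,275,.061))
E
```

```text
rail yaw 78.10634 77.906944
width 0.038287878
stop [0.57783533 0.11400086] entry [ 0.54549752 -0.03822336] len 0.15562116524716274
car y yaw -154.01752 -154.8263 w 0.05935522
deck mid from edges y: 0.06387535
deck centre [ 0.55625224 -0.31219468]
holder ((0.5589644312858582, -0.3108923137187958), (0.029255252331495285, 0.024047283455729485), 25.829547882080078)
knob ((0.5087027549743652, -0.3356926441192627), (0.021130796521902084, 0.03429292142391205), 13.198498725891113)
```

```bash
cat >> h.py <<'E'
t=np.array([np.cos(np.radians(78.)),np.sin(np.radians(78.))]); n=np.array([-t[1],t[0]])
stop=np.array([.57784,.1140]); entry=stop-.155*t
def pick(p,q0): # of the two equivalent orientations
    return q0
def st(msg=''):
    s=monitor.sense(); p=np.array(s['position']); d=p[:2]-stop; f=np.array(s['contact_force'])
    print(msg,'t%.2f'%s['clock'],'s %.1f lat %.1f z %.1f mm'%(d@t*1e3,d@n*1e3,p[2]*1e3),'F along %.1f lat %.1f z %.1f'%(f[:2]@t,f[:2]@n,f[2]),'M',np.round(s['ft_torque'],2),'gap %.3f gf %.0f'%(s['finger_gap'],s['gripper_force'])); return s
E
python3 - <<'E'
from h import *
c=[.5563,-.3122]
qc=min([down(np.radians(115.6+k)) for k in(0,180)],key=lambda q: abs(kinematics.ik([*c,.1],q)[5]-.4))
qr=min([down(np.radians(78+k)) for k in(0,180)],key=lambda q: abs(kinematics.ik([.54,-.08,.1],q)[5]-1.5))
env.reach([*c,.11],qc); print(env.movel([*c,.033],.1,guard=15)); st('down')
env.close_gripper(60); s=st('grip')
env.movel([*c,.12],.15); st('lift')
pre=entry-.055*t
env.reach([*pre,.12],qr); st('pre')
g=eyes.grab_frame('wrist');pickle.dump(g,open('wp.pkl','wb')); cv2.imwrite('pics/wp.png',cv2.resize(g['frame'][:,:,::-1],(800,600),interpolation=cv2.INTER_CUBIC))
E
```

```text
False
down t5.38 s -421.6 lat -68.0 z 33.8 mm F along -1.4 lat 0.4 z 0.3 M [ 0.01  0.01 -0.05] gap 1.004 gf 0
grip t5.95 s -421.4 lat -67.8 z 33.3 mm F along 0.7 lat -0.5 z 2.5 M [ 0.09 -0.    0.01] gap 0.324 gf 60
lift t6.68 s -421.1 lat -66.9 z 118.7 mm F along -0.0 lat -0.5 z -3.9 M [ 0.05 -0.02 -0.03] gap 0.319 gf 59
pre t7.60 s -210.7 lat -0.3 z 119.6 mm F along -0.6 lat 0.3 z -3.1 M [-0.01 -0.1  -0.05] gap 0.323 gf 59
```

View pics/wp.png

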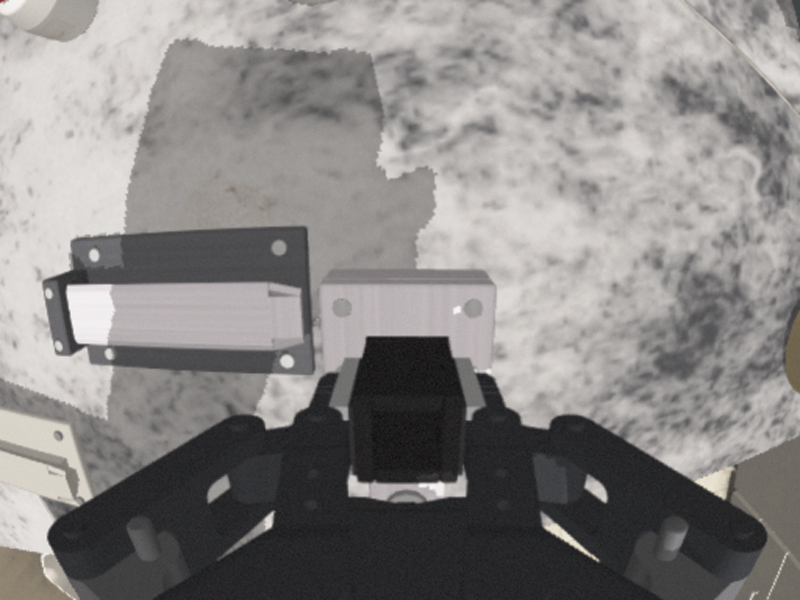

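The carriage is held level and in line. Its deck's far edge is at row ~283 (columns 322–495) and the rail is at left with its entry at (303,315). I'm checking the lateral offset of the carriage against the rail in this same picture.

```bash
python3 - <<'E'
from meas import *
g=pickle.load(open('wp.pkl','rb')); im=cv2.cvtColor(g['frame'],cv2.COLOR_RGB2GRAY)
print(im[170:190,250], im[170:190,225])
def rep(m,P):
    a,v=line(P); v=v*np.sign(v[1]); print(m,'yaw %.2f'%np.degrees(np.arctan2(v[1],v[0])),'lat mm',np.round((P[:,:2]-stop)@n*1e3,1)[::8],'s',np.round(((P[:,:2]-stop)@t*1e3)[[0,-1]],1))
rep('deck far',W(g,edges(im,'c',range(212,310),177,186,True),.1136))
rep('rail far',W(g,edges(im,'c',range(90,168),176,186,True),.034))
rep('rail near',W(g,edges(im,'c',range(90,168),216,230,False),.034))
rep('deck left',W(g,edges(im,'r',range(186,225),200,212,True),.1136))
E
```

```text
[148 149 129 123 125 125 126 125 142 129 125 137 163 173 177 180 181 182
 183 180] [149 141 128 123 124 125 127 128 133 126 129 139 165 174 180 181 181 180
 179 182]
deck far yaw 77.88 lat mm [-33.2 -33.2 -33.2 -33.2 -33.2 -33.1 -33.1 -33.1 -33.1 -33.1 -33.1 -33.
 -33.1] s [-187.1 -237.5]
rail far yaw 77.82 lat mm [-15.9 -15.9 -16.1 -16.1 -16.1 -15.9 -15.9 -16.  -15.9 -15.9] s [ -61.  -136.1]
rail near yaw 78.02 lat mm [22.2 22.2 21.9 22.2 22.2 22.1 21.9 22.2 22.1 22.1] s [ -54.  -132.6]
deck left yaw 156.26 lat mm [-30.8 -26.5 -22.  -17.5 -13. ] s [-183.  -182.9]
```

```bash
cat > rel.py <<'E'
from meas import *
def rel(n0):
    g=eyes.grab_frame('wrist');pickle.dump(g,open(n0+'.pkl','wb')); im=cv2.cvtColor(g['frame'],cv2.COLOR_RGB2GRAY)
    s=monitor.sense(); p=np.array(s['position']); dz=p[2]-.0333+.027
    def row(s_,lat,z): return proj(g,np.r_[stop+t*s_+n*lat,z],True)
    out={}
    for m,(s0,s1),lat,z,rise in [('deck',((p[:2]-stop)@t-.026,(p[:2]-stop)@t+.026),-.032,dz,True),('rf',(-.13,-.02),-.019,.034,True),('rn',(-.13,-.02),.019,.034,False)]:
        A,B=row(s0,lat,z),row(s1,lat,z); c0,c1=sorted((A[0],B[0])); mid=(A[1]+B[1])/2
        P=W(g,edges(im,'c',range(max(2,int(c0)+2),int(c1)-2),int(mid)-7,int(mid)+8,rise),z)
        a,v=line(P); v=v*np.sign(v[1]); l=(P[:,:2]-stop)@n*1e3
        out[m]=np.median(l); print(m,'yaw %.2f lat %.2f sd %.2f'%(np.degrees(np.arctan2(v[1],v[0])),np.median(l),l.std()),'cols',int(c0),int(c1),'row',int(mid))
    print('rail width',out['rn']-out['rf'],'carriage - rail lat: %.2f'%(out['deck']+32-(out['rn']+out['rf'])/2)); return g
E
python3 - <<'E'
from rel import *
pre=entry-.055*t
print(env.movel([*pre,.0525],.1,guard=15)); env.hold(.2); st('low')
g=rel('wl'); cv2.imwrite('pics/wl.png',cv2.resize(g['frame'][:,:,::-1],(800,600),interpolation=cv2.INTER_CUBIC))
E
```

```text
False
low t8.68 s -210.0 lat -0.3 z 53.0 mm F along 0.4 lat -0.1 z -2.8 M [-0.06 -0.04  0.02] gap 0.320 gf 59
deck yaw 77.78 lat -33.06 sd 0.06 cols 207 307 row 183
rf yaw 77.85 lat -16.18 sd 0.10 cols 8 126 row 199
rn yaw 77.87 lat 21.84 sd 1.73 cols 19 135 row 250
rail width 38.01567060506275 carriage - rail lat: -3.89
```

View pics/wl.png

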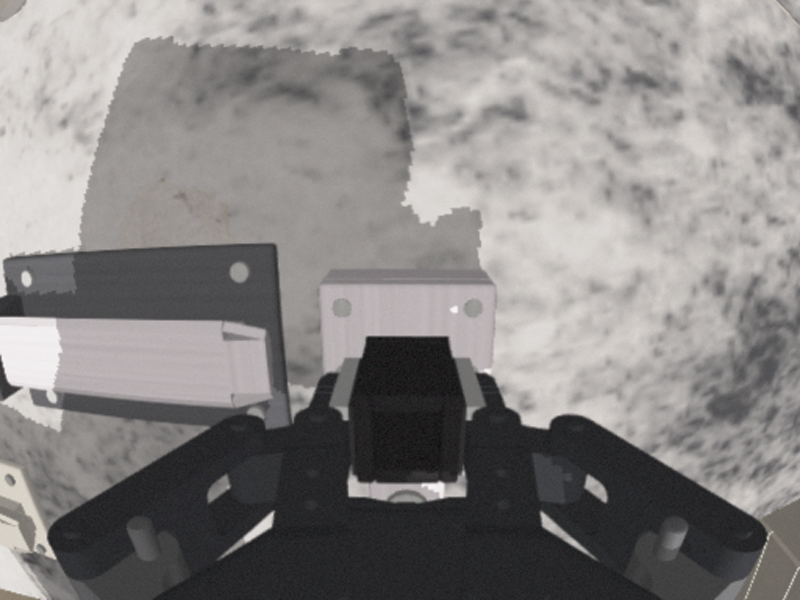

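Relative to the rail the carriage sits −3.9 mm laterally, by two consistent looks. I'm correcting that, checking again, then entering under a force guard.

```bash
python3 - <<'E'
from rel import *
q=down(np.radians(77.8)); 
if abs(kinematics.ik([.54,-.08,.1],q)[5]-monitor.sense()['joints'][5])>1: q=down(np.radians(257.8))
P=lambda s,l:stop+t*s+n*l
env.movel([*P(-.205,.0039),.0515],.05,frame=q,guard=15); env.hold(.2); st('shift'); rel('wm')
for s in(-.188,-.178,-.168):
    hit=env.movel([*P(s,.0039),.0503],.03,guard=12); a=st(str(hit))
    if hit: break
E
```

```text
shift t9.20 s -205.0 lat 3.8 z 51.5 mm F along 0.2 lat -0.7 z -3.2 M [-0.01 -0.04 -0.02] gap 0.318 gf 59
deck yaw 77.62 lat -28.94 sd 0.10 cols 206 307 row 175
rf yaw 77.90 lat -16.04 sd 0.09 cols 10 132 row 194
rn yaw 78.04 lat 21.82 sd 1.42 cols 20 140 row 246
rail width 37.862839606946736 carriage - rail lat: 0.17
False t9.97 s -188.0 lat 3.9 z 50.3 mm F along -0.1 lat -0.2 z -2.9 M [ 0.05 -0.   -0.02] gap 0.320 gf 59
False t10.45 s -177.9 lat 3.9 z 50.3 mm F along -0.1 lat -0.5 z -2.4 M [-0.01 -0.01  0.01] gap 0.325 gf 59
False t10.93 s -167.9 lat 3.9 z 50.3 mm F along -0.5 lat 0.1 z -3.1 M [ 0.03 -0.07 -0.05] gap 0.323 gf 59
```

```bash
python3 - <<'E'
from rel import *
P=lambda s,l:stop+t*s+n*l
for s in(-.158,-.148,-.135,-.12,-.09,-.06,-.036):
    hit=env.movel([*P(s,.0037),.0503],.04,guard=15); a=st(str(hit))
    if hit: break
E
```

```text
False t11.33 s -157.7 lat 3.7 z 50.3 mm F along 0.6 lat 0.9 z -2.4 M [ 0.04 -0.01  0.02] gap 0.320 gf 59
False t11.73 s -147.7 lat 3.7 z 50.3 mm F along 0.8 lat -0.4 z -2.4 M [ 0.05  0.02 -0.06] gap 0.317 gf 59
False t12.21 s -134.7 lat 3.7 z 50.3 mm F along -0.8 lat 0.2 z -3.0 M [ 0.02 -0.04 -0.03] gap 0.322 gf 59
False t12.73 s -119.8 lat 3.7 z 50.3 mm F along 0.0 lat -1.2 z -2.4 M [ 0.14 -0.03  0.03] gap 0.322 gf 59
False t13.63 s -90.0 lat 3.7 z 50.3 mm F along 1.1 lat -0.3 z -2.2 M [ 0.08 -0.01  0.01] gap 0.323 gf 59
False t14.53 s -60.0 lat 3.7 z 50.3 mm F along 0.7 lat 0.7 z -2.4 M [ 0.15 -0.06 -0.04] gap 0.318 gf 59
False t15.28 s -35.9 lat 3.7 z 50.3 mm F along 0.9 lat -0.4 z -1.8 M [ 0.13 -0.01 -0.03] gap 0.320 gf 59
```

```bash
python3 - <<'E'
from rel import *
P=lambda s,l:stop+t*s+n*l
print(env.movel([*P(-.036,.0037),.0485],.02,guard=8)); a=st('lower'); z=a['position'][2]
hit=env.movel([*P(-.018,.0037),z],.02,guard=18); st('push '+str(hit))
g=eyes.grab_frame('wrist');pickle.dump(g,open('ws.pkl','wb')); g2=eyes.grab_frame('scene')
a=cv2.resize(g['frame'],(800,600))[150:550,50:550]; b=cv2.resize(g2['frame'][140:220,185:245],(300,400),interpolation=cv2.INTER_CUBIC)
cv2.imwrite('pics/ws.png',np.hstack([a,b])[:,:,::-1])
E
```

```text
False
lower t15.53 s -35.9 lat 3.7 z 50.3 mm F along 0.7 lat 7.5 z 14.2 M [0.26 1.21 0.01] gap 0.319 gf 62
push True t16.09 s -28.9 lat 3.4 z 50.4 mm F along -3.4 lat 0.6 z 3.7 M [-0.25  0.16  0.06] gap 0.320 gf 61
```

View pics/ws.png

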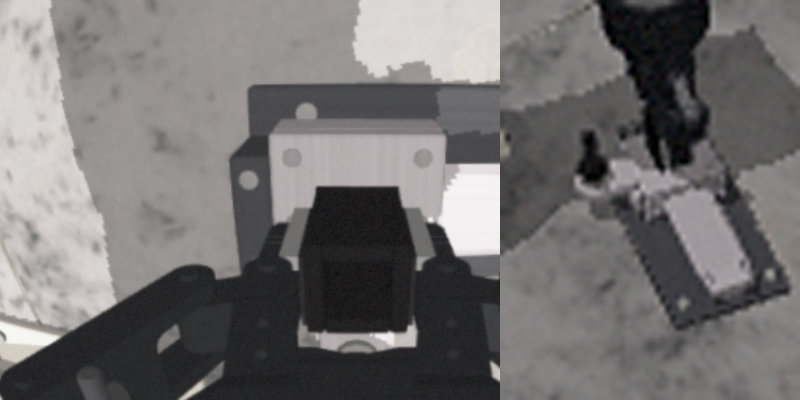

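The carriage is seated on the rail with its deck against the stop block (231–272,190 in the left crop), and the contact stop at s=−28.9 mm matches the 30 mm given. I'm pressing once more, letting go, and moving above the knob, with the fingers turned about 40° clockwise so that the open jaws clear the holder.

```bash
python3 - <<'E'
from rel import *
P=lambda s,l:stop+t*s+n*l
z=monitor.sense()['position'][2]
hit=env.movel([*P(-.022,.0034),z],.02,guard=22); a=st('push '+str(hit)); p=np.array(a['position'])
env.release(); env.hold(.3); st('open')
env.movel([p[0],p[1],.17],.2)
k=p[:2]+.060*n; np.save('knob.npy',k); print('knob',k)
yaw=np.radians(168-40)
j=np.array(kinematics.ik([*k,.14],down(yaw))); m=[j[5]+i*np.pi for i in(-2,-1,0,1,2)]; j[5]=min(m,key=lambda v:abs(v+2.3)); print(j.round(2))
env.set_joints(j); st('above')
g=eyes.grab_frame('wrist');pickle.dump(g,open('wk.pkl','wb'))
cv2.imwrite('pics/wk.png',cv2.resize(g['frame'][:,:,::-1],(800,600)))
print('knob px800',proj(g,np.r_[k,.078],True)/.64,'holder px',proj(g,np.r_[p[:2],.089],True)/.64)
E
```

```text
push True t16.45 s -28.9 lat 3.3 z 50.5 mm F along -2.9 lat 1.3 z 4.5 M [-0.14  0.11 -0.01] gap 0.321 gf 62
open t17.35 s -28.5 lat 3.7 z 50.0 mm F along 0.2 lat 0.0 z -0.7 M [-0.01 -0.02  0.05] gap 0.999 gf 0
knob [0.5098802  0.09894351]
[-0.03  0.39  1.64 -0.    1.11 -2.27]
above t21.43 s -28.8 lat 63.3 z 140.0 mm F along 0.5 lat 0.7 z -0.4 M [ 0.06 -0.02  0.07] gap 1.002 gf 0
knob px800 [408.94864372 326.96071512] holder px [313.10807763 409.99606985]
```

View pics/wk.png

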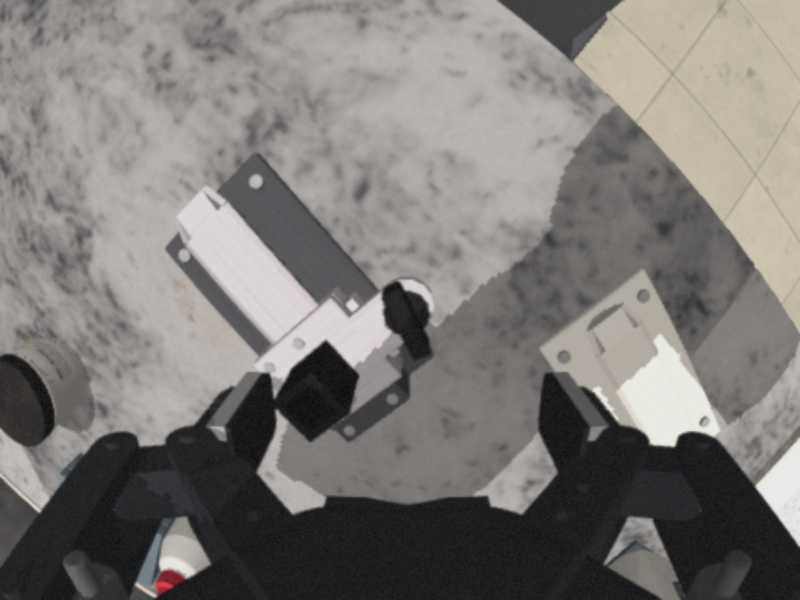

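The knob bar is at (408,320), within ~3 mm of the prediction (409,327). It is 26° short of the fingers' plane in the clockwise sense, as intended. The open fingers pass clear of the holder at (317,390) and of the white decoy rail. I'm lowering, gripping and turning.

```bash
python3 - <<'E'
from rel import *
k=np.load('knob.npy'); 
hit=env.movel([*k,.0585],.08,guard=12); st('down '+str(hit))
if hit: env.movel([*k,.14],.1); raise SystemExit
env.close_gripper(40); st('closed')
env.hold(.2); st()
hit=env.movel([*(k+.004*t),.0585],.02,guard=6); st('press '+str(hit))
j=np.array(monitor.sense()['joints'])
for i in range(5):
    j[5]+=.2; env.set_joints(j); st('turn %.1f'%((i+1)*.2))
E
```

```text
down False t22.65 s -28.8 lat 63.1 z 59.0 mm F along -0.3 lat -0.5 z -0.3 M [-0.06 -0.01 -0.  ] gap 0.999 gf 0
closed t23.32 s -28.7 lat 63.3 z 58.8 mm F along 1.0 lat 2.2 z 5.1 M [0.27 0.23 0.09] gap 0.104 gf 44
 t23.52 s -28.7 lat 63.3 z 58.8 mm F along 1.6 lat 2.7 z 5.9 M [0.27 0.3  0.11] gap 0.099 gf 44
press True t23.73 s -27.3 lat 63.7 z 58.7 mm F along -0.0 lat 1.9 z 4.9 M [-0.2   0.19 -0.04] gap 0.107 gf 45
turn 0.2 t24.04 s -27.5 lat 63.7 z 58.9 mm F along -2.2 lat 2.5 z 4.3 M [-0.33  0.28 -0.05] gap 0.104 gf 44
turn 0.4 t24.35 s -27.5 lat 63.8 z 58.8 mm F along -2.1 lat 3.2 z 6.2 M [-0.27  0.43 -0.1 ] gap 0.101 gf 45
turn 0.6 t24.66 s -27.6 lat 63.9 z 58.9 mm F along -3.0 lat 3.1 z 6.6 M [-0.38  0.59 -0.04] gap 0.103 gf 45
turn 0.8 t24.97 s -27.8 lat 63.9 z 58.9 mm F along -4.5 lat 3.7 z 8.7 M [-0.59  0.73  0.  ] gap 0.102 gf 45
turn 1.0 t25.27 s -28.0 lat 63.9 z 59.0 mm F along -5.4 lat 4.8 z 8.9 M [-0.75  0.86 -0.07] gap 0.103 gf 45
```

```bash
python3 - <<'E'
from rel import *
env.close_gripper(70)
j=np.array(monitor.sense()['joints']); j0=j[5]
for i in range(13):
    j[5]+=.1; env.set_joints(j); a=st('turn %.1f act %.2f j6tau %.2f'%((i+11)*.1,a['joints'][5]-j0+1 if i else 1,monitor.sense()['joint_efforts'][5]))
    if abs(a['ft_torque'][2])>.9 or np.linalg.norm(a['contact_force'])>30: break
print(a['joints'])
E
```

```text
turn 1.1 act 1.00 j6tau 0.19 t25.74 s -28.4 lat 64.1 z 59.2 mm F along -3.0 lat 2.7 z 7.3 M [-0.4   0.6  -0.08] gap 0.096 gf 73
turn 1.2 act 1.10 j6tau 0.21 t25.99 s -28.5 lat 64.1 z 59.2 mm F along -3.7 lat 3.4 z 6.7 M [-0.44  0.66 -0.01] gap 0.099 gf 73
turn 1.3 act 1.20 j6tau 0.22 t26.24 s -28.6 lat 64.2 z 59.3 mm F along -4.9 lat 4.2 z 8.0 M [-0.64  0.8   0.03] gap 0.099 gf 73
turn 1.4 act 1.30 j6tau 0.23 t26.49 s -28.8 lat 64.3 z 59.3 mm F along -6.3 lat 4.8 z 10.4 M [-0.7   0.9   0.01] gap 0.097 gf 73
turn 1.5 act 1.40 j6tau 0.24 t26.74 s -28.8 lat 64.3 z 59.3 mm F along -6.7 lat 5.3 z 9.7 M [-0.82  1.04  0.  ] gap 0.092 gf 74
turn 1.6 act 1.50 j6tau 0.25 t26.99 s -29.0 lat 64.4 z 59.4 mm F along -7.5 lat 5.0 z 9.9 M [-0.92  1.1   0.04] gap 0.098 gf 74
turn 1.7 act 1.60 j6tau 0.27 t27.24 s -29.0 lat 64.5 z 59.4 mm F along -9.5 lat 5.1 z 12.1 M [-0.96  1.21 -0.02] gap 0.094 gf 74
turn 1.8 act 1.70 j6tau 0.28 t27.49 s -29.1 lat 64.5 z 59.4 mm F along -9.2 lat 6.8 z 12.0 M [-1.09  1.35  0.06] gap 0.094 gf 74
turn 1.9 act 1.80 j6tau 0.30 t27.74 s -29.2 lat 64.6 z 59.4 mm F along -9.5 lat 6.8 z 13.4 M [-1.19  1.42  0.09] gap 0.100 gf 74
turn 2.0 act 1.90 j6tau 1.40 t27.99 s -29.2 lat 64.7 z 59.4 mm F along -9.4 lat 7.4 z 12.7 M [-1.09  1.45  1.18] gap 0.092 gf 82
[-0.03158229  0.50572067  1.71136836 -0.00695986  0.92969006 -0.27376603]
```

The knob came up hard (1.2 N m) after a total of about 2.6 rad, which matches the screw's end. Letting go and checking.

```bash
python3 - <<'E'
from rel import *
env.release(); a=st('open'); p=a['position']
hit=env.movel([p[0],p[1],.18],.12,guard=15); st('up '+str(hit))
c=stop+t*-.0289+n*.0035
j=np.array(kinematics.ik([*(c+[0,0]),.24],down(np.radians(78)))); j[5]=min([j[5]+i*np.pi for i in(-2,-1,0,1,2)],key=lambda v:abs(v-1.5)); env.set_joints(j); env.hold(.2); st()
g=eyes.grab_frame('wrist');pickle.dump(g,open('we.pkl','wb')); g2=eyes.grab_frame('scene')
b=cv2.resize(g2['frame'][120:300,180:320],(311,400),interpolation=cv2.INTER_CUBIC); a=cv2.resize(g['frame'][60:240,140:360],(489,400),interpolation=cv2.INTER_CUBIC)
cv2.imwrite('pics/we.png',np.hstack([a,b])[:,:,::-1])
E
```

```text
open t28.72 s -28.9 lat 67.8 z 57.1 mm F along -5.7 lat 10.1 z -2.3 M [-0.4   2.03 -0.05] gap 0.999 gf 6
up False t29.88 s -28.9 lat 68.1 z 179.2 mm F along 0.7 lat -1.1 z -0.3 M [ 0.01 -0.04  0.03] gap 0.995 gf 0
 t31.82 s -28.9 lat 3.6 z 239.9 mm F along -0.3 lat -0.9 z 0.3 M [0.02 0.02 0.04] gap 0.999 gf 0
```

View pics/we.png

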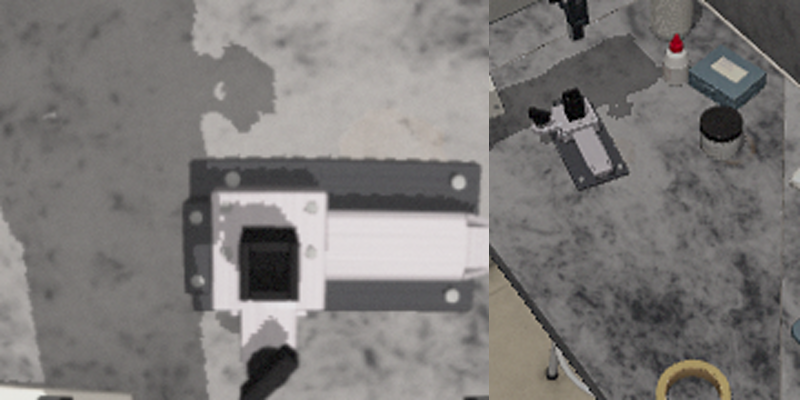

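The view from above has the carriage at the stop with no rail showing between them (213,250), the holder at (270,262), and the knob bar swung round at (268,372). The jar, bottle and tape are unmoved. A finger brushed something while opening (~10 N), so I'm checking the seat and the knob angle in numbers.

```bash
python3 - <<'E'
from rel import *
g=pickle.load(open('we.pkl','rb')); im=cv2.cvtColor(g['frame'],cv2.COLOR_RGB2GRAY)
c=lambda x:int(140+x*.45); r=lambda y:int(60+y*.45)
S=lambda P:((P[:,:2]-stop)@t*1e3,(P[:,:2]-stop)@n*1e3)
L=W(g,edges(im,'r',range(r(260),r(300)),c(205),c(222),True),.044); Rr=W(g,edges(im,'r',list(range(r(195),r(212)))+list(range(r(280),r(305))),c(315),c(335),False),.044)
for m,P in(('deck stop side',L),('deck open side',Rr)):
    a,v=line(P); print(m,'s med %.2f'%np.median(S(P)[0]),'yaw-90 %.2f'%((np.degrees(np.arctan2(v[1],v[0]))-90)%180))
m=((im<55)*255).astype(np.uint8); k=np.zeros_like(m); R0=slice(r(342),262); C0=slice(c(230),c(310)); k[R0,C0]=m[R0,C0]
cs=max(cv2.findContours(k,0,1)[0],key=cv2.contourArea); print('bbox',cv2.boundingRect(cs))
P=W(g,cs[:,0,:].astype(float),.078)[:,:2]; (ce,wh,an)=cv2.minAreaRect((P*1000).astype(np.float32)); print(ce,wh,an)
e=np.array([x for x in cv2.boxPoints((ce,wh,an))]); E=[e[1]-e[0],e[2]-e[1]]; b=max(E,key=np.linalg.norm)
print('bar yaw %.1f  theta(rad) %.2f (mod pi)'%(np.degrees(np.arctan2(b[1],b[0])),((np.radians(77.8)-np.arctan2(b[1],b[0]))%np.pi)))
# PCA of right-hand silhouette edge
x=edges(im,'r',range(r(352),r(395)),c(262),c(305),True); q=W(g,x,.078); _,v=line(q); print('edge theta %.2f'%((np.radians(77.8)-np.arctan2(v[1],v[0]))%np.pi), x[:, 0].round(1))
E
```

```text
deck stop side s med -1.02 yaw-90 76.86
deck open side s med -60.29 yaw-90 77.65
bbox (248, 216, 26, 28)
(514.1325073242188, 99.05035400390625) (20.163158416748047, 37.154075622558594) 35.5507698059082
bar yaw -54.4  theta(rad) 2.31 (mod pi)
edge theta 2.10 [272.7 273.5 273.5 273.6 273.7 273.8 273.8 273.5 272.4 271.5 270.5 269.7
 269.3 268.5 267.7 266.4 265.4 263.5 262.5]
```

```bash
python3 - <<'E'
from rel import *
k=np.load('knob.npy'); q=monitor.sense()['ee_rot']
tgt=k-np.array([.066,-.014]); j=np.array(kinematics.ik([*tgt,.2],q)); env.set_joints(j); env.hold(.2); st()
g=eyes.grab_frame('wrist');pickle.dump(g,open('wz.pkl','wb'))
im=cv2.cvtColor(g['frame'],cv2.COLOR_RGB2GRAY); u,v=proj(g,np.r_[k,.078],True).astype(int); print(u,v)
m=((im<55)*255).astype(np.uint8); kk=np.zeros_like(m); kk[v-28:v+28,u-28:u+28]=m[v-28:v+28,u-28:u+28]
cs=max(cv2.findContours(kk,0,1)[0],key=cv2.contourArea); print('bbox',cv2.boundingRect(cs))
P=W(g,cs[:,0,:].astype(float),.078)[:,:2]
ce,wh,an=cv2.minAreaRect((P*1000).astype(np.float32)); e=cv2.boxPoints((ce,wh,an)); b=max([e[1]-e[0],e[2]-e[1]],key=np.linalg.norm)
print(np.round(ce,1),np.round(wh,1),'theta %.2f'%((np.radians(77.8)-np.arctan2(b[1],b[0]))%np.pi))
for row in im[v-26:v+27:2,u-28:u+29:2]: print(''.join('#' if x<35 else '+' if x<70 else '-' if x<120 else '.' for x in row))
E
```

```text
t32.71 s -28.9 lat 129.9 z 200.1 mm F along -0.1 lat 0.5 z -0.8 M [-0.02  0.01  0.01] gap 1.004 gf 0
258 114
bbox (245, 101, 32, 33)
[507.7  98. ] [20.1 33.3] theta 1.93
+............................
+----.....................---
++++-.....................---
+++++.....................---
++++++--................-----
++++++++...............------
++++++++............+-.------
--------...........+#+-..----
--------........--+####-..---
--------....-+####+####+..--.
--------...-#########+#-.....
--------..-+##########-......
--------..+##+#+#####+.......
--------.-###########+.......
--------.-####+#+#+##+.......
--------.-#########+++.......
----.....-#+#########-.......
---......-#+#+#####++........
---.....-#+#########-........
---....-##########+-.........
----...-#####++++-...........
---.....-###+-........-......
----.....-#+....-............
----............-............
----.........................
----.........................
----.........................
```

```bash
python3 - <<'E'
from rel import *
k=np.load('knob.npy'); s=monitor.sense(); g=pickle.load(open('wz.pkl','rb'))
V=np.array(g['view']); o=-V[:3,:3].T@V[:3,3]; print('cam',o,'axis',V[2,:3],'nadir px',proj(g,np.r_[o[:2]+1e-6,0],True))
tgt=np.array(s['position'][:2])+(k-o[:2])
j=np.array(kinematics.ik([*tgt,.2],s['ee_rot'])); env.set_joints(j); env.hold(.2); st()
g=eyes.grab_frame('wrist');pickle.dump(g,open('wz2.pkl','wb'))
im=cv2.cvtColor(g['frame'],cv2.COLOR_RGB2GRAY); u,v=proj(g,np.r_[k,.078],True).astype(int); print(u,v)
m=((im<60)*255).astype(np.uint8); kk=np.zeros_like(m); kk[v-30:v+30,u-30:u+30]=m[v-30:v+30,u-30:u+30]
cs=max(cv2.findContours(kk,0,1)[0],key=cv2.contourArea); print('bbox',cv2.boundingRect(cs))
kk[:]=0; cv2.drawContours(kk,[cs],-1,255,-1); v_,u_=np.nonzero(kk)
P=W(g,np.c_[u_,v_].astype(float),.078)[:,:2]; C=P.mean(0); w,e=np.linalg.eigh(np.cov((P-C).T)); b=e[:,1]
print('centre',C,'sd mm',np.sqrt(w)*1e3,'theta %.2f'%((np.radians(77.8)-np.arctan2(b[1],b[0]))%np.pi))
for row in im[v-26:v+27:2,u-28:u+29:2]: print(''.join('#' if x<25 else 'x' if x<40 else '+' if x<70 else '-' if x<120 else '.' for x in row))
E
```

```text
cam [0.51046944 0.09696723 0.34319385] axis [-0.25999025  0.05667576 -0.96394654] nadir px [260.52551782 113.52710942]
 t33.21 s -27.1 lat 131.0 z 200.0 mm F along 0.3 lat -0.1 z 0.3 M [ 0.02 -0.04  0.02] gap 1.005 gf 0
260 113
bbox (247, 100, 32, 32)
centre [0.50789396 0.09785278] sd mm [4.57522717 8.34310041] theta 2.32
--...........................
+----.....................---
+++--.....................---
+++++.....................---
++++++--...............------
++++++++...............------
++++++++...........-+-.------
--------..........-+xx-.-----
--------......----+xxx++..--.
--------....-+xxxxxxxxx+..--.
--------...+xxxxxxxxxxx-.....
--------..-xxxx#xxxxxx-......
--------..+xxxxxxxxxx+.......
--------.-xxxxxxxxxxx+.......
--------.-xxxxxxxx#xx+.......
--------.-xxxxxxxx#xx+.......
----.-.---xxxxx#xxxxx-.......
--......-+xxxx#x#xxx+........
--......+xxxxxx#xx#x-........
--.....-xxxx#xxxxx+-.........
--.....-xxxx#+----....-......
---.....-xxx+.........-......
---......-x+.................
---.............-............
----.........................
---..........................
---..........................
```

```bash
python3 - <<'E'
from rel import *
def hole(g,im,u,v):
    w=im[v-6:v+7,u-6:u+7].astype(float); w=np.clip(w-(w.min()+w.max())/2,0,None); yy,xx=np.mgrid[v-6:v+7,u-6:u+7]
    return (onz(g,(w*xx).sum()/w.sum(),(w*yy).sum()/w.sum(),.042,True)[:2]-stop)@t*1e3
for f,(hu,hv),(r0,r1),(c0,c1) in [('ws',(191,211),(212,228),(199,212)),('we',(228,186),(177,195),(232,240))]:
    g=pickle.load(open(f+'.pkl','rb')); im=cv2.cvtColor(g['frame'],cv2.COLOR_RGB2GRAY)
    P=W(g,edges(im,'r',range(r0,r1),c0,c1,True),.044); d=(P[:,:2]-stop)@t*1e3
    h=hole(g,im,hu,hv); print(f,'hole %.2f deck %.2f sd %.2f gap %.2f'%(h,np.median(d),d.std(),h-np.median(d)))
E
```

```text
ws hole 7.40 deck -0.87 sd 0.08 gap 8.26
we hole 5.64 deck -1.02 sd 0.15 gap 6.66
```

```bash
python3 -c "
from h import *
st(); print(job.hand_in())"
```

```text
t33.26 s -27.1 lat 131.0 z 200.0 mm F along -0.3 lat -0.1 z 0.9 M [0.02 0.02 0.  ] gap 0.997 gf 0
the job is handed in; nothing more can be done
None
```

The job is handed in at 33 s: the carriage is on the rail and home against the stop to within camera accuracy (1–2 mm), and the knob was turned to its firm end and eased back to about 2.3 rad; a finger brushed what was probably the holder (about 10 N) on letting go, with no shift along the rail seen afterwards, and the bottle, jar and tape were not touched.

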